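# Feel out the coarse sanding block and register it in the jig

## Task

Three look-alike sanding blocks lie face down in the lanes of the test plate; just one has a coarse face, which you can only feel: it drags much harder across the plate than the two fine ones. Put the coarse block face down into the holding jig, between the two tall fences, and push it right up against the low end stop; leave the two fine blocks face down in lanes of the test plate, not sticking out of the rails. Do not disturb the bolt and the brass fittings that stand around the work.

Things in the scene. Friction and masses are not known exactly. Their poses are not given: they have to be found in the camera images.
- rack: fixed test plate: aluminium, 3 mm thick, x -140..+40, y -130..+130 mm. Four grey rails along its x axis, x -40..+40 mm, 10 mm thick, at y = -120, -40, +40, +120 mm, tops 39 mm above the bench: three lanes 70 mm wide, centred at y = -80, 0, +80 mm, open at both ends. Bare apron at its -x side, towards the robot. Origin: on the bench, middle of the railed area
- jig: fixed holding jig right of the test plate: plate 90 x 100 mm, 3 mm thick; two grey fences at x +-25..35, y -30..+26 mm, tops 39 mm above the bench, 50 mm apart; low steel end stop across its -y end (face at y = -32 mm, 10 mm thick, top at 15 mm); open at +y. Origin: on the bench, below the middle of a block fully home, whose 64 mm length lies along the jig's y
- block_a: steel sanding block 44 (x) x 64 (y) x 40 (z) mm, 0.8 kg, abrasive on the underside. Origin: centre of the underside. Starts in a lane, 64 mm length across the lane. Of blocks a, b, c one is coarse, two are fine. Pushed along the plate with no added load a fine one resists with about 1.6 N (1.2 to 2), the coarse one with about 6.7 N (5.3 to 8.2), while it moves
- block_b: sanding block, same look, size, weight and description as block_a
- block_c: sanding block, same look, size, weight and description as block_a
- bolt: steel bolt standing upright on the bench, 67 mm tall, 23 mm wide, behind the jig; bystander. Origin at the bottom. Close behind it stands the big open carton, 325 mm tall: its near wall runs from about (x 0.66, y -0.15) to (0.77, 0.25) m in the world; keep the arm on the robot's side of it
- fitting: brass pipe fitting standing on the bench, 34 mm tall, 27 mm wide, behind the gap between jig and test plate; bystander. Origin at the bottom
- fitting_front: brass pipe fitting standing on the bench, 34 mm tall, 27 mm wide, nearer to the robot than the jig and test plate; bystander. Origin at the bottom

How it is judged:
By the outcome, as a careful person would: the job done as asked, in the order asked, and still so for the second after the job is handed in, with the robot touching nothing.
It also fails if it takes over 61 s, if anything falls off the work surface, if the arm or the gripper's body presses on something with over 40 N, if the wrist force passes 120 N, or if a joint passes its speed limit or range.

## Robot

A 7-joint arm with a two-finger parallel gripper is mounted at the origin on a cart in front of the work surface, level with it; the furniture and walls round the work are solid. World frame = base frame: x ahead of the robot, y to its left, z up, the work surface at z = 0. Lengths are in m, angles in rad, forces in N, time in s.
With the tool pointing down it reaches from about 0.4 to 0.9 m from the base axis. Payload 5.5 kg.
Tool frame: the origin (TCP) lies midway between the tips of the shut fingers; the grasp point (between the pads) lies 19 mm behind it (manip.grip_depth is the distance from the TCP to the grasp point, in m); z points along the fingers, y is the line along which they close (so a half turn about z gives the same grasp; the last joint's range is limited). The gripper opens to 92 mm and grips with 3 to 60 N. Pads are 19 mm wide; open, the fingers measure 130 mm over their backs; the gripper's body (75 mm by 190 mm) begins 47 mm behind the grasp point.
Start: joints at [-0.98, 0.501, -0.427, 1.55, 0.221, 1.138, -0.21], TCP at [0.209, 0.615, 0.227] pointing down, gripper open.
Joint ranges: [-2.88, 2.88], [-0.31, 2.03], [-1.54, 1.56], [0.2, 2.42], [-1.41, 4.55], [0.19, 2.02], [-2.57, 2.57]. Speed limits (rad/s): [2.57, 2.57, 3.14, 3.14, 3.14, 3.14, 3.14].

## Interface

Orientations are given as a unit quaternion [x, y, z, w].
In Python, from bench import manip, effector, viewer gives the robot as it stands. Calls block until the motion is done:
- manip.move_pose(position, orientation): joint-space move of the TCP to a pose.
- manip.servo_line(position, ori=None, vel=0.15): straight line of the TCP; ori=None keeps the orientation; vel is the mean speed in m/s.
- manip.movej(angles): joint-space move.
- effector.open_jaws() and effector.close(f_grip=None): open the fingers fully, or close them until they stop; f_grip is the grip in N (None keeps the last).
- manip.sleep(seconds).
- manip.solve_ik(position, orientation): joint angles nearest the present ones, or None.
- viewer.get_image(name): name is "side" or "top" or "wrist"; returns the picture (420x560x3 uint8, red, green, blue); there is no depth.
- viewer.get_calibration(name): a dict with "vfov" (degrees; the focal length in pixels is half the picture's height over the tangent of half this angle, whatever the lens; pixels are square), "cx", "cy" (the principal point, pixels), "eye" and "attitude" of the camera in the world. Camera axes: x right, y down, z forward; pixel columns grow to the right and rows downward; lengths in m; the calibration is good to about 2 mm. A picture is of the moment at which its call begins: read the wrist's pose just before it. get_calibration takes no time and is no camera call; for the wrist camera it gives the pose at the moment of the call.
A pose or a line that the arm cannot do raises manip.PlanningError and nothing moves.
- manip.hand_in(): hands the job in; it is judged then, once.
Readings, each from a call of its own:
- manip.current_clock(): time.
- manip.current_q(): joint angles.
- manip.current_joint_velocities(): joint speeds.
- manip.current_tau(): joint torques, N m.
- manip.current_tool_pos(): TCP position.
- manip.current_tcp_rot(): TCP orientation.
- manip.current_force(): force on the tool from outside, world axes, zero at the start.
- manip.current_wrist_torque(): the same for the moment, N m.
- manip.current_finger_gap(): finger opening in m.
- manip.current_gripper_force(): force on a finger pad.
Only numpy, scipy, OpenCV 4.12 (cv2) and the standard library are available. Lean on these libraries where they do the work, as an engineer would, in place of code of your own. Each camera call takes 0.05 s, during which the arm holds its last target. There are 200 camera calls.

## Working session

There is one attempt and no reset: what is moved stays moved. The work goes in short steps, each a Python script; the robot and the scene stay as the last script left them, time stands still between calls to the robot, and variables do not carry over. Pictures are saved under pics/ and viewed, at most 10 in all, crops included, and the job is handed in when it is done.

```bash
mkdir -p pics; ls
python3 - <<'E'
from bench import manip, effector, viewer
import cv2
for n in ("top","side"):
    im=viewer.get_image(n); cv2.imwrite(f"pics/{n}0.png",im[:,:,::-1]); print(n,viewer.get_calibration(n))
print(viewer.get_calibration("wrist"),manip.current_tool_pos(),manip.current_tcp_rot(),manip.current_clock(),manip.grip_depth)
E
```

```text
pics
top {'vfov': 53.81059907690432, 'cx': 280.94823499792034, 'cy': 207.83463256772316, 'eye': array([0.26611519, 0.24068794, 0.83535983]), 'attitude': array([-0.60399057,  0.78009855, -0.1302198 ,  0.09840959])}
side {'vfov': 42.485255853735964, 'cx': 285.5764105366047, 'cy': 210.09309721369732, 'eye': array([ 0.06773149, -0.65399525,  0.77673119]), 'attitude': array([ 0.87309147, -0.2365033 ,  0.10897503, -0.41219161])}
{'vfov': 69.33780728039373, 'cx': 276.18635210079316, 'cy': 211.6965661904143, 'eye': array([0.14257393, 0.63805899, 0.38483238]), 'attitude': array([0.80646396, 0.576611  , 0.07527631, 0.10709393])} [0.209114   0.61474389 0.22577304] [ 1.63144594e-01  9.86601750e-01 -8.95687578e-04 -1.63765575e-04] 0.1 0.0188
```

View pics/top0.png

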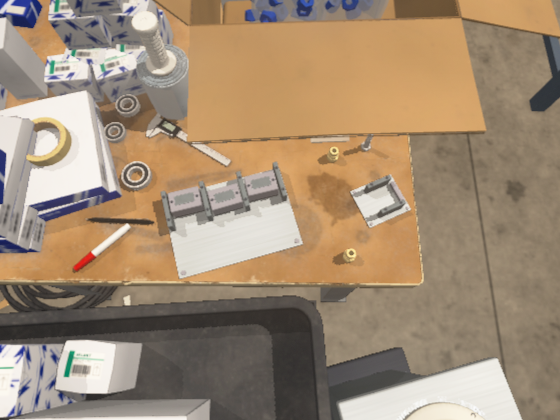

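View pics/side0.png

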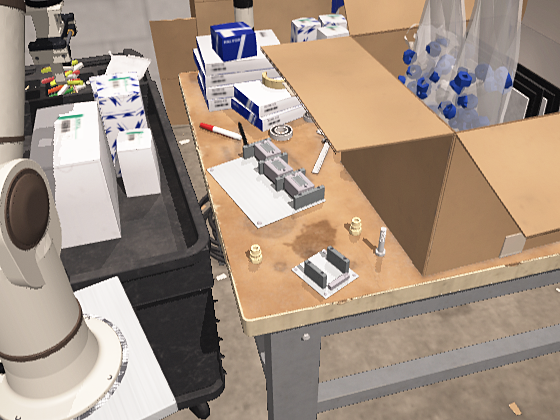

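Top view: plate lower-left centre (≈170–300, 165–275), three grey blocks in the lanes at (187,203), (226,197), (262,187); the jig is at (381,201). Fittings are at (334,154) and (350,256), and the bolt at (368,144). Side view confirms the same layout, with the jig stop nearest the camera. I'll enlarge both views.

Run:
```python
import cv2,numpy as np
t=cv2.imread("pics/top0.png"); s=cv2.imread("pics/side0.png")
a=cv2.resize(t[125:285,150:430],(800,457),interpolation=cv2.INTER_CUBIC)
cv2.imwrite("pics/topz.png",a)
b=cv2.resize(s[125:305,200:400],(660,594),interpolation=cv2.INTER_CUBIC)
cv2.imwrite("pics/sidez.png",b)
```

```text
(no output)
```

View pics/topz.png

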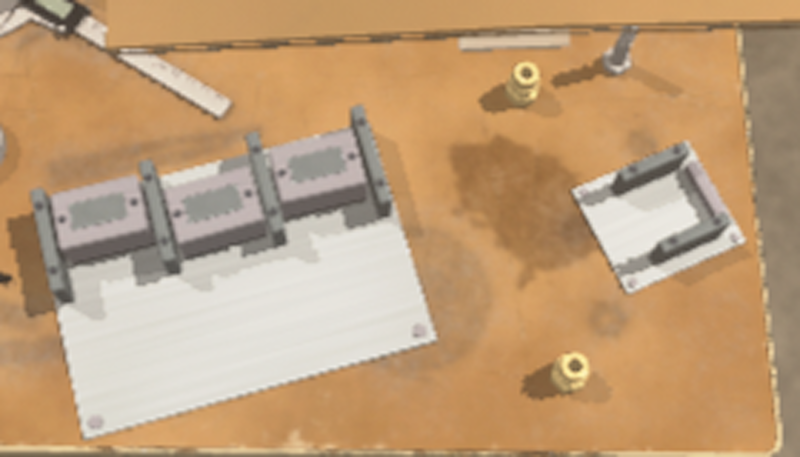

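View pics/sidez.png

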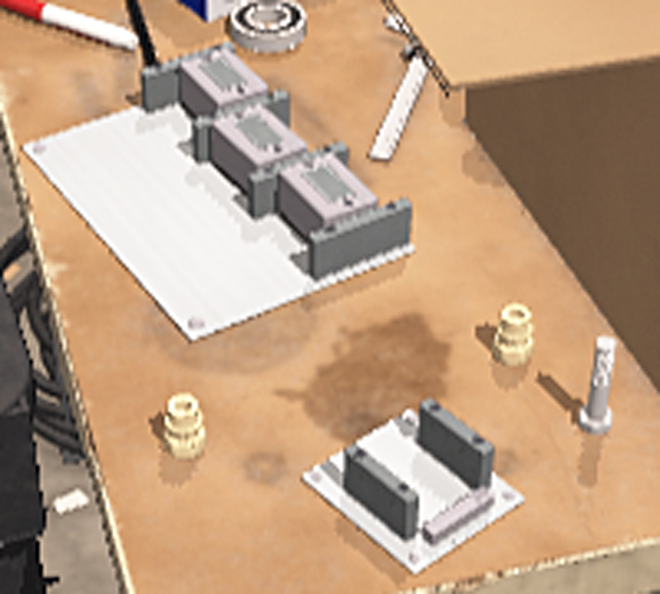

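The enlarged views show all plate and jig corners clearly. I'll cast rays from the hand-read corners and fit rigid poses.

```bash
cat > h.py <<'E'
import numpy as np
from scipy.spatial.transform import Rotation as R
def ray(cal,uv,z,h=420):
    f=h/2/np.tan(np.radians(cal["vfov"]/2))
    uv=np.atleast_2d(np.float64(uv)); d=np.c_[(uv[:,0]-cal["cx"])/f,(uv[:,1]-cal["cy"])/f,np.ones(len(uv))]
    d=R.from_quat(cal["attitude"]).apply(d); e=np.array(cal["eye"])
    return (e+d*((np.broadcast_to(z,len(uv))-e[2])/d[:,2])[:,None])[:,:2]
def fit(model,world):
    m=np.float64(model);w=np.float64(world);mc,wc=m.mean(0),w.mean(0);a=m-mc;b=w-wc
    th=np.arctan2((a[:,0]*b[:,1]-a[:,1]*b[:,0]).sum(),(a*b).sum())
    r=np.array([[np.cos(th),-np.sin(th)],[np.sin(th),np.cos(th)]])
    t=wc-r@mc
    return t,th,(w-(m@r.T+t))
def to(t,th,p):
    c,s=np.cos(th),np.sin(th); return np.array([t[0]+c*p[0]-s*p[1],t[1]+s*p[0]+c*p[1]])
E
python3 - <<'E'
from h import *
from bench import viewer
np.set_printoptions(precision=4,suppress=True)
T=viewer.get_calibration("top");S=viewer.get_calibration("side")
tz=lambda p:(np.float64(p)+.5)/(800/280)-.5+[150,125]
sz=lambda p:(np.float64(p)+.5)/3.3-.5+[200,125]
# rack: apron corners z=.003, rail tops' ends z=.039 (outer corners)
m=[(-.14,.13),(-.14,-.13)]
wt=ray(T,tz([(85,437),(436,340)]),.003); ws=ray(S,sz([(22,148),(197,340)]),.003)
print(wt,ws)
mr=[(.04,.125),(-.04,.115),(.04,-.115),(.04,-.125),(-.04,-.125)]
rt=ray(T,tz([(32,190),(71,284)]),.039)  # left rail far-left, near-right
rr=ray(T,tz([(351,108),(363,107),(391,209)]),.039)
for nm,M,W in(("top",m+mr,np.r_[wt,rt,rr]),("side",m,ws),("both",m+mr+m,np.r_[wt,rt,rr,ws])):
    t,th,e=fit(M,W);print("rack",nm,t,np.degrees(th));print(e*1e3)
b=ray(T,tz([(103,211),(213,203),(318,163)]),.043)
bs=ray(S,sz([(226,75),(268,140),(327,187)]),.043)
for B in(b,bs):
    d=B-t;c,s=np.cos(th),np.sin(th);print("blocks rack",np.c_[d@[c,s],d@[-s,c]])
mj=[(.045,.05),(.045,-.05),(-.045,-.05),(-.045,.05)]
jt=ray(T,tz([(572,189),(690,142),(745,241),(629,293)]),.003)
js=ray(S,sz([(412,410),(522,497),(413,572),(302,478)]),.003)
for W in(jt,js):
    t,th,e=fit(mj,W);print("jigplate",t,np.degrees(th));print(e*1e3)
f=ray(T,tz([(612,190),(690,149),(651,255),(728,215)]),.039);print("fence tops",f)
print("fitting,front,bolt",ray(T,tz([(525,70),(573,362)]),.034),ray(T,tz([(616,66)]),.005),ray(S,sz([(515,352),(185,448),(595,420)]),.003))
E
```

```text
[[0.4471 0.4011]
 [0.4528 0.1436]] [[0.4463 0.3948]
 [0.4571 0.1355]]
rack top [0.5877 0.2751] 0.8712289219699866
[[ 1.3092 -1.9215]
 [ 3.0568  0.5514]
 [-1.4277 -0.7013]
 [ 1.6041 -4.5997]
 [ 0.4763  0.8601]
 [-1.1007  2.0713]
 [-3.918   3.7396]]
rack side [0.5916 0.2709] 2.3711138298592322
[[ 0.0098 -0.2367]
 [-0.0098  0.2367]]
rack both [0.5884 0.274 ] 1.4918845149862872
[[ 1.9703  0.753 ]
 [ 0.9021  3.1678]
 [-0.7805  0.0226]
 [ 2.1251 -3.0116]
 [-1.4757  1.5304]
 [-3.161   2.7394]
 [-5.9963  5.2741]
 [ 1.224  -5.5417]
 [ 5.192  -4.934 ]]
blocks rack [[ 0.0077  0.0787]
 [-0.0079  0.0019]
 [ 0.0013 -0.0783]]
blocks rack [[ 0.0112  0.0757]
 [-0.0062 -0.0138]
 [-0.001  -0.0837]]
jigplate [ 0.5033 -0.0438] 9.134548216919548
[[-0.0421  0.2561]
 [-1.6896 -0.2124]
 [ 1.2499  1.1442]
 [ 0.4819 -1.1879]]
jigplate [ 0.5052 -0.0474] 9.792871644939217
[[ 0.9975 -1.0919]
 [-0.8429  1.8005]
 [-0.2515  0.9844]
 [ 0.0968 -1.6929]]
fence tops [[ 0.52   -0.0049]
 [ 0.5363 -0.0703]
 [ 0.4661 -0.0163]
 [ 0.481  -0.0795]]
fitting,front,bolt [[0.63   0.0266]
 [0.4071 0.0596]] [[ 0.6288 -0.051 ]] [[ 0.6298  0.0201]
 [ 0.4036  0.0508]
 [ 0.6353 -0.0569]]
```

```bash
cat >> h.py <<'E'
def down(psi):  # tool down, closing axis along world angle psi
    p=(psi+np.pi/2)/2; return np.array([np.cos(p),np.sin(p),0,0])
E
python3 - <<'E'
from h import *
from bench import manip,viewer
import cv2
np.set_printoptions(precision=4,suppress=True)
W=viewer.get_calibration("wrist");r=R.from_quat(manip.current_tcp_rot())
print("cam in tool",r.inv().apply(W["eye"]-manip.current_tool_pos()),(r.inv()*R.from_quat(W["attitude"])).as_matrix())
y=np.radians(1.5)
for psi in(y,y+np.pi):
    for p in((.59,.355,.03),(.59,.274,.03),(.59,.194,.03),(.46,.274,.05)):
        print("rack",psi,p,manip.solve_ik(p,down(psi)))
for psi in(np.radians(99.5),np.radians(-80.5)):
    for z in(.03,.1): print("jig",psi,manip.solve_ik((.504,-.045,z),down(psi)))
E
```

```text
cam in tool [ 0.0705  0.0004 -0.1591] [[-0.0019 -0.9657 -0.2596]
 [ 1.     -0.0018 -0.0007]
 [ 0.0003 -0.2596  0.9657]]
rack 0.026179938779914945 (0.59, 0.355, 0.03) [-0.5208  0.753  -0.0876  1.5718  0.0819  0.8203 -0.6145]
rack 0.026179938779914945 (0.59, 0.274, 0.03) [-0.409   0.6997 -0.0932  1.6789  0.0864  0.7669 -0.5165]
rack 0.026179938779914945 (0.59, 0.194, 0.03) [-0.3195  0.6585 -0.0557  1.7595  0.0514  0.725  -0.3758]
rack 0.026179938779914945 (0.46, 0.274, 0.05) [-0.5074  0.5153 -0.0988  1.9713  0.0795  0.6587 -0.6302]
rack 3.167772592369708 (0.59, 0.355, 0.03) [-0.148   0.8595 -0.6595  1.5567  0.612   0.9405  2.1589]
rack 3.167772592369708 (0.59, 0.274, 0.03) [-0.0306  0.7999 -0.6409  1.6643  0.5904  0.8795  2.2541]
rack 3.167772592369708 (0.59, 0.194, 0.03) [ 0.0863  0.752  -0.6182  1.7444  0.5659  0.8306  2.3703]
rack 3.167772592369708 (0.46, 0.274, 0.05) [-0.0646  0.612  -0.6616  1.9562  0.5405  0.7557  2.124 ]
jig 1.736602605734358 [ 0.1768  0.5177 -0.1704  2.0457  0.1515  0.5897  1.6387]
jig 1.736602605734358 [ 0.1108  0.3904 -0.0893  2.0209  0.0508  0.7323  1.727 ]
jig -1.4049900478554354 [-0.1822  0.5251  0.2656  2.0581 -0.2398  0.5871 -1.1552]
jig -1.4049900478554354 [-0.2236  0.4014  0.312   2.0323 -0.1802  0.7335 -1.2055]
```

Run:
```python
from h import *
from bench import manip,viewer
import cv2,json
np.set_printoptions(precision=4,suppress=True)
manip.move_pose((.56,.24,.19),down(np.radians(1.5)))
W=viewer.get_calibration("wrist");im=viewer.get_image("wrist")
cv2.imwrite("pics/w1.png",im[:,:,::-1]); json.dump({k:np.asarray(v).tolist() for k,v in W.items()},open("w1.json","w"))
a=cv2.resize(im[:,:,::-1],(784,588),interpolation=cv2.INTER_CUBIC);cv2.imwrite("pics/w1z.png",a)
print(manip.current_clock(),manip.current_force(),manip.current_tool_pos(),manip.current_finger_gap())
```

```text
2.0167 [-0.8419  0.2878  0.3868] [0.5591 0.2422 0.1901] 0.09209659756975871
```

View pics/w1z.png

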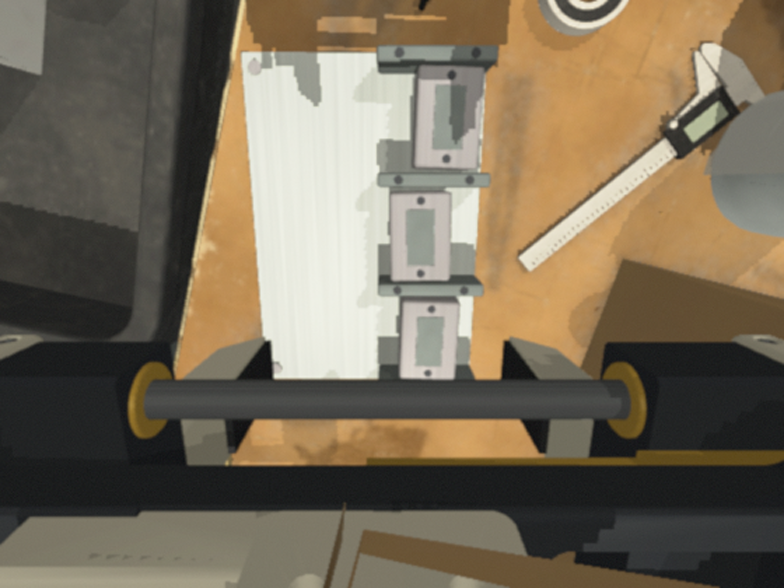

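Run:
```python
from h import *
import json
np.set_printoptions(precision=4,suppress=True)
W=json.load(open("w1.json")); z=lambda p:(np.float64(p)+.5)/1.4-.5
rails=[ray(W,z(p),.039) for p in([(399,52),(476,52)],[(398,180),(470,180)],[(397,290),(466,290)])]
mid=np.array([r.mean(0) for r in rails]);print(mid)
M=[(0,.12),(0,.04),(0,-.04),(-.14,.13)];c=ray(W,z([(243,53)]),.003)
t,th,e=fit(M,np.r_[mid,c]);print("rack",t,np.degrees(th),e*1e3)
for p in([(452,75),(446,159)],[(421,201),(420,273)],[(431,310),(428,373)]):
    r=ray(W,z(p),.043);d=r.mean(0)-t;cc,s=np.cos(th),np.sin(th);v=r[0]-r[1]
    print("block",r.mean(0),"in rack",d@[cc,s],d@[-s,cc],"yaw",np.degrees(np.arctan2(-v[0],v[1])))
```

```text
[[0.5872 0.3958]
 [0.5894 0.315 ]
 [0.5921 0.2353]]
rack [0.591  0.2752] 1.5815855920396917 [[-0.5558  0.6056]
 [-0.492  -0.1898]
 [-0.0739  0.0011]
 [ 1.1217 -0.4168]]
block [0.5968 0.3553] in rack 0.007928141269914176 0.07987921628396737 yaw -0.6397953793582453
block [0.5816 0.2747] in rack -0.00947844768713194 -0.0002783751375156841 yaw 1.9667370685847638
block [0.5923 0.195 ] in rack -0.0009323618151370432 -0.08027581348615001 yaw 0.5183218217952515
```

```bash
cat >> h.py <<'E'
RT,RTH=np.array([.591,.2752]),np.radians(1.65)
def rk(x,y,z): return np.r_[to(RT,RTH,(x,y)),z]
def feel(manip,bx,by,sgn,travel=.012,z=.014):
    """straddle the block at rack (bx,by) with open fingers and push it along sgn*x; returns (tool x, drag) pairs"""
    ux=np.array([np.cos(RTH),np.sin(RTH),0]); q=down(RTH)
    manip.move_pose(rk(bx,by,.09),q); manip.servo_line(rk(bx,by,z),q,vel=.08)
    x=bx+sgn*.019; manip.servo_line(rk(x,by,z),vel=.06); f0=manip.current_force(); out=[]
    while abs(x-bx)<.024+travel:
        x+=sgn*.002; manip.servo_line(rk(x,by,z),vel=.02)
        p=manip.current_tool_pos(); out.append([(p[:2]-RT)@ux[:2]*1e3,-sgn*(manip.current_force()-f0)@ux])
    return np.array(out)
E
python3 - <<'E'
from h import *
from bench import manip
np.set_printoptions(precision=2,suppress=True)
o=feel(manip,.008,.08,-1);print(o.T, manip.current_clock(),manip.current_tool_pos())
E
```

```text
[[-12.89 -15.12 -16.14 -18.72 -21.04 -23.09 -25.03 -27.02 -29.03]
 [  1.01   0.23   4.05   5.32   3.94   3.93   3.83   3.93   4.02]] 6.5083 [0.56 0.35 0.01]
```

Run:
```python
from h import *
from bench import manip
np.set_printoptions(precision=2,suppress=True)
ux=np.array([np.cos(RTH),np.sin(RTH),0])
def rd(s):
    F=np.array([(manip.sleep(.02),manip.current_force())[1] for _ in range(5)]);print(s,F.mean(0),F.std(0),"drag",F.mean(0)@ux,manip.current_tool_pos()*1e3)
rd("held")
manip.servo_line(rk(-.031,.08,.014),vel=.02);rd("pushed 2 more")
manip.servo_line(rk(-.021,.08,.014),vel=.06);rd("backed off 8")
manip.sleep(.3);rd("later");print(manip.current_clock())
```

```text
held [ 3.77 -0.65 -0.32] [0.62 0.41 0.11] drag 3.748864734917965 [559.71 354.19  14.06]
pushed 2 more [ 3.62 -0.97 -0.5 ] [0.38 0.56 0.4 ] drag 3.587629514827908 [557.71 354.21  14.02]
backed off 8 [-0.14  0.2   0.08] [0.23 0.2  0.42] drag -0.12941576865532528 [566.85 354.7   13.56]
later [-0.03 -0.31  0.15] [0.66 0.46 0.44] drag -0.0409884552859926 [567.62 354.58  14.03]
7.7083
```

Run:
```python
from h import *
from bench import manip
np.set_printoptions(precision=2,suppress=True)
manip.servo_line(rk(-.021,.08,.09),vel=.12)
o=feel(manip,-.0095,.0,1,travel=.008);print(o.T, manip.current_clock())
import threading,time
ux=np.array([np.cos(RTH),np.sin(RTH),0]);L=[];run=[1]
def samp():
    while run[0]:
        try: L.append((manip.current_clock(),manip.current_force()@ux))
        except Exception as e: L.append((0,0)); 
        time.sleep(.002)
th=threading.Thread(target=samp);th.start()
manip.servo_line(rk(.0265,.0,.014),vel=.02);run[0]=0;th.join()
L=np.array(L);print(len(L),L[::max(1,len(L)//25)].T)
manip.sleep(.1);print(manip.current_force()@ux)
```

```text
[[11.39 13.64 15.34 16.95 19.62 21.9  23.9 ]
 [-0.57 -1.07  0.75  2.48  1.49  0.85  1.23]] 12.225
1 [[0]
 [0]]
-0.8390927172073191
```

Run:
```python
from h import *
from bench import manip
np.set_printoptions(precision=2,suppress=True)
manip.servo_line(rk(.018,0,.014),vel=.1);manip.servo_line(rk(.018,.0,.09),vel=.15)
o=feel(manip,-.001,-.08,1,travel=.010);print(o.T, manip.current_clock())
ux=np.array([np.cos(RTH),np.sin(RTH),0])
F=np.array([(manip.sleep(.02),manip.current_force())[1] for _ in range(5)]);print(F.mean(0))
manip.servo_line(rk(.012,-.08,.014),vel=.06);manip.sleep(.1)
F=np.array([(manip.sleep(.02),manip.current_force())[1] for _ in range(5)]);print(F.mean(0),manip.current_clock())
```

```text
[[19.9  22.11 23.7  25.51 28.15 30.37 32.37 34.36]
 [ 0.5   0.58  1.19  3.34  2.69  1.64  1.45  2.59]] 17.525
[-1.57  0.1  -1.18]
[-0.23 -0.07  0.14] 18.3083
```

A drags clearly hardest (3.7 N held, against about 1 and 1.6 N). Next is a close view of the jig before carrying.

Run:
```python
from h import *
from bench import manip,viewer
import cv2,json
manip.servo_line(rk(.012,-.08,.10),vel=.2)
manip.move_pose((.49,-.125,.18),down(RTH))
manip.sleep(.2)
W=viewer.get_calibration("wrist");im=viewer.get_image("wrist")
json.dump({k:np.asarray(v).tolist() for k,v in W.items()},open("w2.json","w"))
cv2.imwrite("pics/w2.png",im[:,:,::-1])
cv2.imwrite("pics/w2z.png",cv2.resize(im[:280,140:490,::-1],(750,600),interpolation=cv2.INTER_CUBIC))
print(manip.current_clock(),manip.current_tool_pos())
```

```text
20.4583 [ 0.49037189 -0.12394298  0.17969526]
```

View pics/w2z.png

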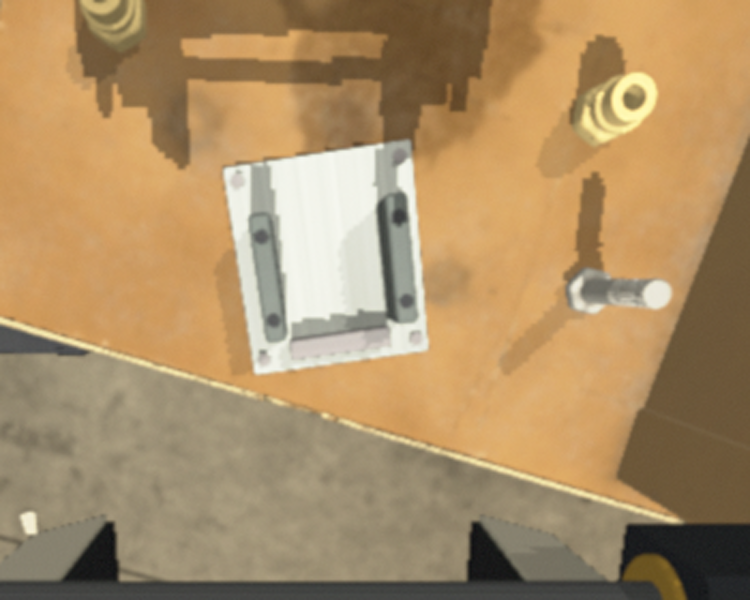

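Run:
```python
from h import *
import json
np.set_printoptions(precision=4,suppress=True)
W=json.load(open("w2.json")); z=lambda p:(np.float64(p)+.5)/(750/350)-.5+[140,0]
s=ray(W,z([(261,236),(274,320),(399,215),(406,300)]),.039);print(s)
mids=np.array([s[:2].mean(0),s[2:].mean(0)]); 
dy=np.linalg.norm(np.r_[s[0]-s[1],s[2]-s[3]])/2**.5/2
M=[(-.03,-.002+dy),(-.03,-.002-dy),(.03,-.002+dy),(.03,-.002-dy)]
t,th,e=fit(M,s);print("screws",t,np.degrees(th),e*1e3)
c=ray(W,z([(222,169),(411,140),(427,350),(256,374)]),.003)
for off in(0,):
    t2,th2,e=fit([(-.045,.05),(.045,.05),(.045,-.05),(-.045,-.05)],c);print("plate",t2,np.degrees(th2),e*1e3)
print("stop face", [((p-t)@[np.cos(th),np.sin(th)],(p-t)@[-np.sin(th),np.cos(th)]) for p in ray(W,z([(290,338),(389,327)]),.015)])
print(ray(W,z([(634,98)]),.034),ray(W,z([(655,294)]),.067),ray(W,z([(590,290)]),.005))
```

```text
[[ 0.4733 -0.0356]
 [ 0.4798 -0.0715]
 [ 0.533  -0.0252]
 [ 0.5387 -0.061 ]]
screws [ 0.5058 -0.0464] 9.908198509574902 [[-0.2329 -0.027 ]
 [-0.0114 -0.1148]
 [ 0.3921  0.0523]
 [-0.1478  0.0894]]
plate [ 0.5054 -0.0449] 9.689217705460036 [[-0.2426 -0.3904]
 [ 0.3615 -0.2334]
 [-0.7347  0.1835]
 [ 0.6158  0.4403]]
stop face [(np.float64(-0.024438498607245375), np.float64(-0.03130486995436427)), (np.float64(0.024282294235657396), np.float64(-0.0329765065275318))]
[[0.6297 0.0246]] [[ 0.6347 -0.055 ]] [[ 0.6356 -0.0543]]
```

```bash
cat >> h.py <<'E'
JT,JTH=np.array([.5058,-.0464]),np.radians(9.85)
def jg(x,y,z): return np.r_[to(JT,JTH,(x,y)),z]
E
python3 - <<'E'
from h import *
from bench import manip,effector
np.set_printoptions(precision=4,suppress=True)
q=down(RTH)
manip.move_pose(rk(-.007,.08,.10),q); manip.servo_line(rk(-.007,.08,.016),q,vel=.1)
effector.close(f_grip=30); print("gap",manip.current_finger_gap(),manip.current_clock())
manip.servo_line(rk(-.007,.08,.026),vel=.1); print("F",manip.current_force())
manip.servo_line(rk(-.092,.06,.026),vel=.12); manip.servo_line(rk(-.092,.06,.0165),vel=.05)
effector.open_jaws(); manip.servo_line(rk(-.092,.06,.10),vel=.2)
q=down(RTH+np.pi/2)
manip.move_pose(rk(-.092,.06,.10),q); print(manip.current_q(),manip.current_clock())
manip.servo_line(rk(-.092,.06,.021),q,vel=.1); effector.close(f_grip=35)
print("gap",manip.current_finger_gap(),manip.current_clock(),manip.current_tool_pos(),manip.current_force())
manip.servo_line(rk(-.092,.06,.10),vel=.15); print("F",manip.current_force(),manip.current_finger_gap(),manip.current_clock())
E
```

```text
gap 0.0437701808532287 24.0583
F [ 0.072  -0.1618 -8.8608]
[-0.1665  0.611  -0.6265  1.7798  0.444   0.8976  0.6079] 28.2417
gap 0.0635077774516243 29.7417 [0.4975 0.3315 0.0213] [-1.4186 -3.3442  5.658 ]
F [-1.1283 -0.6605 -7.4492] 0.06352892468122263 30.4167
```

Run:
```python
from h import *
from bench import manip,effector
np.set_printoptions(precision=4,suppress=True)
q=down(JTH+np.pi/2)
manip.move_pose(jg(0,.008,.10),q); manip.sleep(.2)
d=jg(0,.008,.10)-manip.current_tool_pos(); print("off",d)
d[2]=0
x=R.from_quat(manip.current_tcp_rot()).apply([0,1,0]);print("yaw",np.degrees(np.arctan2(x[1],x[0])),manip.current_clock())
manip.servo_line(jg(0,.008,.05)+d,q,vel=.12)
for z in(.042,.034,.028,.024,.0215):
    manip.servo_line(jg(0,.008,z)+d,vel=.05); f=manip.current_force(); print(z,manip.current_tool_pos()-jg(0,.008,z),f)
    if f[2]>4 or np.hypot(*f[:2])>8: break
print(manip.current_clock())
```

```text
off [-0.0003 -0.0016 -0.0001]
yaw 99.9913172938218 32.0
0.042 [-0.0005 -0.0016  0.    ] [-0.4563  0.2986 -7.7825]
0.034 [-0.0008 -0.0016 -0.0004] [ 0.6374  0.4798 -7.6163]
0.028 [-0.0007 -0.0016 -0.0004] [-0.1913  0.675  -8.2516]
0.024 [-0.0006 -0.0016 -0.0003] [-0.8787  0.452  -7.1786]
0.0215 [-0.0003 -0.0016 -0.0001] [ 0.0607  0.0033 -7.8555]
33.95
```

Run:
```python
from h import *
from bench import manip,effector
np.set_printoptions(precision=4,suppress=True)
for z in(.0208,.0202,.0196):
    manip.servo_line(jg(0,.008,z),vel=.03); f=manip.current_force(); print(z,f)
    if f[2]>-4: break
effector.open_jaws(); manip.servo_line(jg(0,.008,.0205),vel=.05); manip.sleep(.1); f0=manip.current_force()
uy=np.array([-np.sin(JTH),np.cos(JTH),0]); y=0.
manip.servo_line(jg(0,y,.0205),vel=.08)
while y>-.022:
    y-=.0015; manip.servo_line(jg(0,y,.0205),vel=.03); f=(manip.current_force()-f0)@uy
    print(round((manip.current_tool_pos()[:2]-JT)@uy[:2]*1e3,2),round(f,2))
    if f>18: break
print(manip.current_clock())
```

```text
0.0208 [-2.9347 -4.7357  1.7843]
-1.49 -1.32
-3.05 -0.76
-4.64 -0.79
-6.14 -0.76
-7.34 0.03
-7.75 4.38
-9.21 4.01
-10.72 4.07
-12.24 4.88
-13.72 4.14
-14.77 5.81
-14.76 8.45
-14.79 11.94
-14.85 14.63
-14.89 17.6
39.2167
```

Run:
```python
from h import *
from bench import manip,viewer
import cv2
manip.servo_line(jg(0,-.002,.0205),vel=.05); manip.servo_line(jg(0,-.002,.14),vel=.25)
manip.move_pose((.43,.13,.30),down(JTH+np.pi/2))
t=viewer.get_image("top")[125:285,150:430,::-1]; s=viewer.get_image("side")[125:305,200:400,::-1]
cv2.imwrite("pics/end.png",np.hstack([cv2.resize(t,(457,261)),cv2.resize(s,(333,300))[:261]]))
cv2.imwrite("pics/endj.png",np.vstack([cv2.resize(t,(525,300),interpolation=2),np.hstack([cv2.resize(s[110:,70:],(325,175*1),interpolation=2),cv2.resize(s[:110,:],(200,175))])]))
print(manip.current_clock(),manip.current_force())
```

```text
41.4917 [-0.28449673 -0.29778875  0.02810957]
```

View pics/end.png

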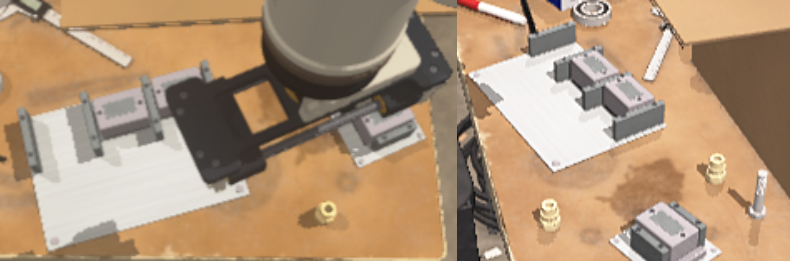

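The side view (right) shows block A seated between the jig fences at about (665,228). B and C sit inside their rails at about (597,68) and (632,92), and the bolt and both fittings are standing.

```bash
python3 -c "
from bench import manip
print(manip.hand_in(),manip.current_clock())"
```

```text
the job is handed in; nothing more can be done
the job is handed in; nothing more can be done
```

The coarse block, A (held drag about 4 N against 1–2 N for B and C), is in the jig against the end stop; B and C are still in their lanes, nothing else was disturbed, and I handed the job in at about 41.5 s.

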